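# Back a coil winder off by one ratchet notch

## Robot

A 7-joint arm with a two-finger parallel gripper is mounted at the origin on a cart in front of the work surface, level with it; the furniture and walls round the work are solid. World frame = base frame: x ahead of the robot, y to its left, z up, the work surface at z = 0. Lengths are in m, angles in rad, forces in N, time in s.
With the tool pointing down it reaches from about 0.4 to 0.85 m from the base axis. Payload 6.9 kg.
Tool frame: the origin (TCP) lies midway between the tips of the shut fingers; the grasp point (between the pads) lies behind it (ctrl.pinch_z is the z of the grasp point in the tool frame, in m); z points along the fingers, y is the line along which they close (so a half turn about z gives the same grasp; the last joint's range is limited). The gripper opens to 85 mm and grips with 20 to 120 N. Pads are 22 mm wide; open, the fingers measure 114 mm over their backs; the gripper's body (76 mm by 85 mm) begins 54 mm behind the grasp point. The pads swing forward as they close: fully open they stand 13 mm farther back than shut.
Start: joints at [-1.085, 0.507, -0.238, 1.5, 0.126, 1.149, -0.155], TCP at [0.232, 0.58, 0.231] pointing down, gripper open.
Joint ranges: [-3.08, 3.08], [-0.24, 2.05], [-1.43, 1.35], [0, 2.5], [-1.52, 4.66], [0.17, 1.96], [-2.89, 2.89]. Speed limits (rad/s): [2.39, 2.39, 3.14, 3.14, 3.14, 3.14, 3.14].

## Interface

Orientations are given as a unit quaternion [w, x, y, z].
In Python, from station import ctrl, get_state, vision, ticket, models gives the robot as it stands. Calls block until the motion is done:
- ctrl.movep(position, orientation): joint-space move of the TCP to a pose.
- ctrl.movel(position, frame=None, max_speed=0.15): straight line of the TCP; frame=None keeps the orientation; max_speed is the mean speed in m/s.
- ctrl.set_joints(angles): joint-space move.
- ctrl.ungrasp() and ctrl.close_gripper(force=None): open the fingers fully, or close them until they stop; force is the grip in N (None keeps the last).
- ctrl.pause(seconds).
- ctrl.ik(position, orientation): joint angles nearest the present ones, or None.
- get_state(): the state.
- vision.grab_frame(name): name is "side" or "top"; returns (picture, depth): 384x512x3 uint8, blue, green, red; 384x512 float32, m along the optical axis (not along the pixel's ray), 0 where there is no reading.
- vision.camera_info(name): a dict with "mtx" (3x3 intrinsics, pixels), "R" (3x3) and "t" (3): a world point X has camera coordinates R X + t. Camera axes: x right, y down, z forward; pixel columns grow to the right and rows downward; lengths in m; the calibration is good to about 2 mm. A picture is of the moment at which its call begins. camera_info takes no time and is no camera call.
A pose or a line that the arm cannot do raises ctrl.Unreachable and nothing moves.
- ticket.close_job(): hands the job in; it is judged then, once.
Trained networks look in the newest picture that a camera, given by its name, has taken for a name from the list of things; names that differ only in an ending like _2 or _b are one class to them, and where a whole thing is asked for, a point or a joint stands for the part that bears it (a point fixed in the world has none). Each returns a list of dicts, best first, with "p" (0 to 1); they miss things now and then, are a little off and sometimes report something else, mostly with a low value. They report only what shows in the picture. A call takes as long as a camera call.
- models.recognise(camera, target): "point" ([column, row] in pixels, amid what is visible of it).
- models.masks_of(camera, target): "mask" (384x512 bool, what is visible of it) and "point" ([column, row] in pixels, amid what is visible of it).
The state is a dict: "time": time; "qpos": joint angles; "qd": joint speeds; "tau": joint torques, N m; "tcp_pos": TCP position; "eef_rot": TCP orientation; "contact_force": force on the tool from outside, world axes, zero at the start; "wrist_torque": the same for the moment, N m; "width": finger opening in m; "gripper_force": force on a finger pad.
Only numpy, scipy, OpenCV 4.12 (cv2) and the standard library are available. Lean on these libraries where they do the work, as an engineer would, in place of code of your own. Each camera call takes 0.05 s, during which the arm holds its last target. There are 200 camera calls.

## Task

The hand coil winder has been wound one notch too far. With a fingertip, flip its pawl up off the toothed wheel by pushing the ball of the pawl lever away from the toothed wheel until the lever stays tipped back by itself; then push the crank handle over backward (top toward the pawl) by one notch of the wheel, and tip the pawl forward again so that it rests down in that next notch. Only push, gently: grip and lift nothing, and leave the loose things beside the winder where they are.

Things in the scene. Friction and masses are not known exactly. Their poses are not given: they have to be found in the camera images.
- winder: Fixed coil winder: aluminium base 190 x 125 x 10 mm; grey upright cheek 8 mm thick, top 120 mm high, its middle 28 mm to the +y side of the toothed wheel, from x = -23 to +89 mm. Origin on the desk under the shaft, in the toothed wheel's mid-plane; +x is its far side (pawl), +y left (bobbin), -y right (crank), z up. Yaw up to 0.35 rad either way.
- wheel_axis (a point): Centre of the toothed ratchet wheel (steel, 8 saw teeth, 80 mm outside diameter, 12 mm thick) on the shaft, 85 mm above the desk. The shaft lies along the winder's y. The crank on the -y side and the white bobbin with copper on the +y side turn with it.
- crank_grip (a point): Middle of the black crank handle, a level bar 18 mm thick, 42 mm long along the winder's y, 60 mm from the shaft axis and 55 mm to the -y side of the toothed wheel. At the start it is near the top of its circle, leaning 20 to 32 degrees toward the winder's -x; nothing is above or in front of it. 1 to 2 N turns it; it stays where left.
- ratchet (a joint): Angle of wheel and crank, rad; grows backward (top toward the winder's +x). 0: a tooth hard against the pawl; starts at -0.2 to 0. The next tooth is hard against the pawl at 0.785 (one notch, 45 degrees). The lowered pawl blocks growth. Let down with the wheel at 0.1 to 0.78, it falls into the next notch (best 0.5 to 0.75); past 0.785 it lands on the tooth after.
- pawl_pivot (a point): Axis of the pawl's hinge, along the winder's y, 57 mm to the +x side of the shaft and 108 mm above the desk.
- pawl_ball (a point): Centre of the 20 mm steel ball on the pawl's upright lever, 60 mm from its hinge, in the toothed wheel's plane. Pawl down: lever leans 15 degrees toward the winder's -x, ball 42 mm to the +x side of the shaft, 166 mm above the desk. Flipped up: leans 42 degrees toward +x, ball 98 mm to the +x side, 153 mm high. Pushing the ball to +x lifts the nose.
- pawl (a joint): Angle of the pawl, rad. 0: nose at the bottom of a notch. Grows as the nose lifts and the lever tips toward the winder's +x; nose clears the teeth at about 0.25; end stop 1.0. The ball's weight takes it over centre: below about 0.4 it falls to the wheel, above it falls to the stop and stays. 0.5 N at the ball moves it.
- pawl_nose (a point): Tip of the dark steel pawl nose, 46 mm from the hinge on the wheel's side, 10 mm thick along y.
- stub: Bystander: small flanged steel tube standing on the desk, 40 mm across and 35 mm high, to the winder's left. Origin at its underside. Leave it.
- torch: Bystander: black torch lying on the desk, 96 mm long and 27 mm thick, near the winder's front left. Leave it.
- clamp: Bystander: aluminium ring clamp lying flat, 69 x 79 x 16 mm, near the winder's front right. Leave it.

How it is judged:
On the way, in this order (a step that is already met when the one before it is completed fails the run):
1. the pawl is flipped up off the toothed wheel while the wheel is still in its old notch (value of joint pawl above 0.6 rad and value of joint ratchet below 0.3 rad), for 0.2 s.
2. with the pawl up the wheel is pushed back by a notch (value of joint pawl above 0.3 rad and value of joint ratchet between 0.4 and 0.85 rad), for 0.1 s.
At the end, for the whole second after the job is handed in: The wheel rests one notch back (ratchet between 0.40 and 0.85 rad, 0.785 being hard against the pawl), the pawl is down in that notch (below 0.1 rad), and the wheel is still (value of joint ratchet between 0.4 and 0.85 rad and value of joint pawl below 0.1 rad and velocity of joint ratchet between -0.05 and 0.05 rad/s); the robot touches nothing.
It fails at once if a bystander is shoved or lifted by more than 15 mm (distance of any of stub, torch, clamp from where it was at the start of the episode above 0.015 m).
It fails at once if the crank or the pawl is gripped or pushed roughly (more than 35 N) (contact force between the fingers and ratchet above 35 N or contact force between the fingers and pawl above 35 N).
It also fails if it takes over 50 s, if anything falls off the work surface, if the arm or the gripper's body presses on something with over 40 N, if the wrist force passes 120 N, or if a joint passes its speed limit or range.

## Working session

There is one attempt and no reset: what is moved stays moved. The work goes in short steps, each a Python script; the robot and the scene stay as the last script left them, time stands still between calls to the robot, and variables do not carry over. Pictures are saved under pics/ and viewed, at most 10 in all, crops included, and the job is handed in when it is done.

```bash
mkdir -p pics; cat > h.py <<'E'
from station import ctrl,get_state,vision,ticket,models
import numpy as np, cv2
def px2w(cam,uv,depth,r=2):
    i=vision.camera_info(cam);u,v=int(round(uv[0])),int(round(uv[1]))
    p=depth[max(0,v-r):v+r+1,max(0,u-r):u+r+1];p=p[p>0]
    if not len(p):return None
    d=np.median(p)
    c=np.linalg.inv(np.array(i["mtx"]))@[uv[0],uv[1],1]*d
    return np.array(i["R"]).T@(c-np.array(i["t"]))
def proj(cam,X):
    i=vision.camera_info(cam);c=np.array(i["R"])@X+np.array(i["t"]);p=np.array(i["mtx"])@c
    return p[:2]/p[2]
E
python3 - <<'E'
from h import *
np.set_printoptions(precision=3,suppress=True)
ims=[]
for c in("side","top"):
    im,d=vision.grab_frame(c);cv2.imwrite(f"pics/{c}0.png",im)
    i=vision.camera_info(c);print(c,-np.array(i["R"]).T@i["t"])
    for n in("pawl_ball","crank_grip","wheel_axis","pawl_nose","pawl_pivot","winder"):
        for r in models.recognise(c,n)[:2]:
            print(n,r["p"],r["point"],px2w(c,r["point"],d))
print(get_state())
E
```

```text
side [0.421 0.821 0.447]
pawl_ball 0.72 [212.0, 198.2] [0.565 0.018 0.12 ]
crank_grip 0.96 [225.1, 220.2] [0.53  0.08  0.103]
wheel_axis 0.93 [216.3, 238.6] [0.542 0.112 0.08 ]
pawl_nose 0.51 [214.5, 197.4] [0.56  0.017 0.122]
pawl_pivot 0.65 [216.6, 233.9] [0.541 0.113 0.09 ]
winder 0.84 [216.8, 237.4] [0.54  0.113 0.084]
winder 0.61 [223.0, 225.4] [0.532 0.092 0.098]
top [0.463 0.025 0.969]
crank_grip 0.78 [247.5, 176.1] [0.526 0.044 0.089]
crank_grip 0.46 [259.8, 155.2] [0.565 0.016 0.174]
wheel_axis 0.87 [254.4, 172.3] [0.533 0.028 0.121]
pawl_pivot 0.9 [258.1, 167.4] [0.544 0.019 0.121]
winder 0.79 [253.0, 169.3] [0.549 0.032 0.011]
{'time': 0.7, 'qpos': array([-1.084,  0.507, -0.238,  1.5  ,  0.126,  1.149, -0.155]), 'qd': array([-0.002, -0.001, -0.   , -0.001,  0.001,  0.002, -0.002]), 'tau': array([ -0.   , -62.018,  -2.184, -24.993,   0.014,   0.002,  -0.   ]), 'tcp_pos': array([0.232, 0.58 , 0.231]), 'eef_rot': array([-0.   ,  0.189,  0.982, -0.   ]), 'contact_force': array([0.398, 0.075, 0.161]), 'wrist_torque': array([-0.006, -0.015, -0.048]), 'gripper_force': 0.0, 'width': 0.08543637190114721}
```

```bash
python3 -c "
import cv2
s=cv2.imread('pics/side0.png');t=cv2.imread('pics/top0.png')
cv2.imwrite('pics/a.png',cv2.resize(s[130:310,110:350],(800,600),interpolation=cv2.INTER_CUBIC))
cv2.imwrite('pics/b.png',cv2.resize(t[80:260,130:370],(800,600),interpolation=cv2.INTER_CUBIC))"
```

```text
(no output)
```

View pics/a.png

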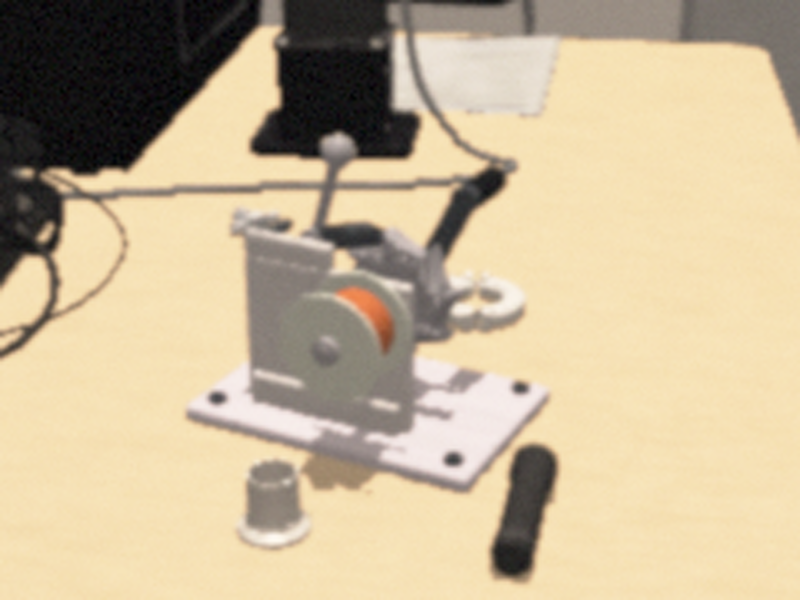

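View pics/b.png

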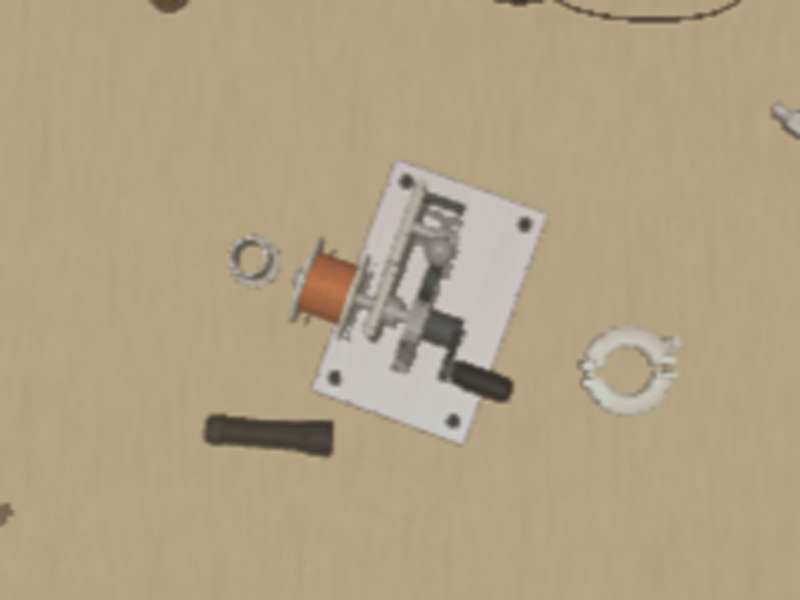

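The side view shows the ball at about (211, 174) and the crank grip at (255, 185). In the top view the ball is at (262, 154), the grip at (275, 195), and the base is yawed about −0.35 rad. I'll fit the pose to these points.

```bash
python3 - <<'E'
from h import *
from scipy.optimize import least_squares
np.set_printoptions(precision=4,suppress=True)
T=lambda u,v:np.array([130+u*.3,80+v*.3]);S=lambda u,v:np.array([110+u*.3,130+v*.3])
def tri(a,b):
    f=lambda X:np.r_[proj("side",X)-a,proj("top",X)-b]
    r=least_squares(f,[.55,.02,.15]);return r.x,r.cost
print("ball",tri(S(338,147),T(440,248)));print("grip",tri(S(485,183),T(483,382)))
C=[T(398,160),T(547,215),T(465,443),T(314,390)]
def onz(uv,z):
    i=vision.camera_info("top");R=np.array(i["R"]);o=-R.T@i["t"];d=R.T@np.linalg.inv(i["mtx"])@[*uv,1];return o+d*(z-o[2])/d[2]
P=np.array([onz(c,.01) for c in C]);print(P)
for a,b in((0,3),(1,2),(0,1),(3,2)):
    d=P[a]-P[b];print(np.linalg.norm(d),np.arctan2(d[1],d[0]))
def W(p,l):
    x,y,t=p[:3];c,s=np.cos(t),np.sin(t);return np.array([x+c*l[0]-s*l[1],y+s*l[0]+c*l[1],l[2]])
def f(p):
    a=p[3];b=W(p,[.042,0,.166]);g=W(p,[-.06*np.sin(a),-.055,.085+.06*np.cos(a)])
    cc=[W(p,[p[4]+sx*.095,p[5]+sy*.0625,.01]) for sx,sy in((1,1),(1,-1),(-1,-1),(-1,1))]
    return np.r_[proj("side",b)-S(338,147),proj("top",b)-T(440,248),proj("side",g)-S(485,183),proj("top",g)-T(483,382),*[proj("top",q)-c for q,c in zip(cc,C)]]
r=least_squares(f,[.52,.03,-.33,.45,0,0]);print(r.x,r.fun)
np.save("pose.npy",r.x)
E
```

```text
ball (array([0.5669, 0.0115, 0.1679]), np.float64(0.010587569383626882))
grip (array([ 0.4824, -0.0174,  0.1393]), np.float64(0.004071289991399822))
[[ 0.6553  0.041   0.01  ]
 [ 0.6131 -0.0731  0.01  ]
 [ 0.4389 -0.0103  0.01  ]
 [ 0.479   0.1046  0.01  ]]
0.1874553613468453 -0.3461947571550741
0.18516435254338715 -0.3456179900418037
0.12162886639682917 1.2161629682614334
0.1217379017422354 1.234990257091049
[ 0.5273  0.0248 -0.3455  0.4786  0.0213 -0.0022] [ 0.0083  0.757   0.3881  0.2356 -0.102   0.4356  0.0452 -0.2012 -0.4623
 -0.7114  0.9271 -0.6734  0.2954  1.1187 -0.7601  0.239 ]
```

Residuals are under about 1 px, and the grip leans 27°, which is in range. Next I flip the pawl.

```bash
cat >> h.py <<'E'
P=np.load("pose.npy")
def L(x,y,z):
    c,s=np.cos(P[2]),np.sin(P[2]);return np.array([P[0]+c*x-s*y,P[1]+s*x+c*y,z])
h=(P[2]+np.pi)/2
Q=np.array([0,np.cos(h),np.sin(h),0])
def F(t=""):
    s=get_state();print(t,round(s["time"],2),s["tcp_pos"].round(3),s["contact_force"].round(2))
E
python3 - <<'E'
from h import *
p=get_state()["tcp_pos"]
ctrl.close_gripper(20)
ctrl.movel([p[0],p[1],.30],max_speed=.2)
ctrl.movep(L(0,0,.28),Q);F("above")
ctrl.movel(L(0,0,.150),max_speed=.12);F("down")
ctrl.movel(L(.04,0,.150),max_speed=.04);F("push")
ctrl.movel(L(.069,0,.150),max_speed=.04);F("push2")
ctrl.pause(.4)
ctrl.movel(L(.03,0,.150),max_speed=.08)
ctrl.movel(L(.0,0,.28),max_speed=.15);F("up")
ctrl.movel(L(-.10,-.06,.24),max_speed=.2)
for c in("side","top"):
    im,d=vision.grab_frame(c);cv2.imwrite(f"pics/{c}1.png",im)
a=cv2.imread("pics/side1.png")[130:310,150:310];b=cv2.imread("pics/top1.png")[80:260,200:330]
cv2.imwrite("pics/c.png",cv2.resize(np.hstack([a,b]),None,fx=2.7,fy=2.7,interpolation=cv2.INTER_CUBIC));F()
E
```

```text
above 4.21 [0.527 0.026 0.28 ] [-0.16  0.95  0.74]
down 5.44 [0.528 0.025 0.151] [0.15 1.06 0.26]
push 6.59 [0.565 0.011 0.15 ] [ 0.12 -0.6  -0.5 ]
push2 7.47 [0.592 0.002 0.15 ] [-0.29  0.21 -0.12]
up 9.54 [0.527 0.025 0.279] [ 0.03 -0.62  0.42]
 10.41 [0.414 0.003 0.24 ] [-1.01  0.    0.69]
```

View pics/c.png

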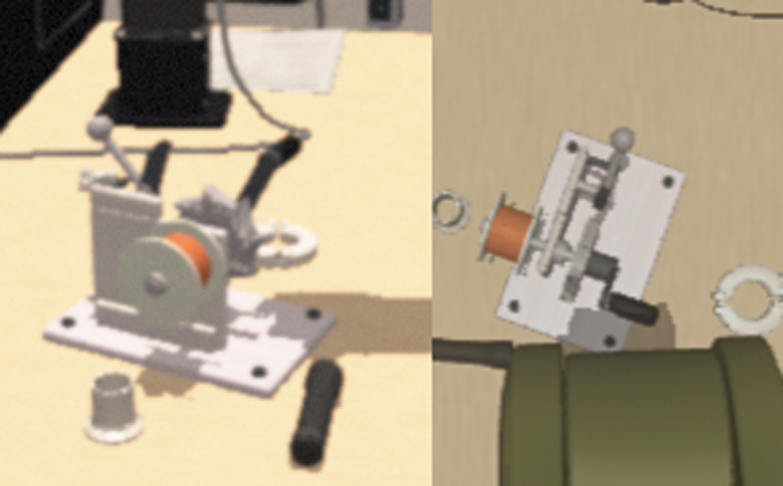

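The pawl is tipped back and staying there: the ball is now at side (187, 178) and top (270, 132). The crank hasn't moved. Next I push the crank.

```bash
python3 - <<'E'
from h import *
from scipy.optimize import least_squares
ctrl.movel(L(-.085,-.06,.124),max_speed=.12);F("down")
ctrl.movel(L(-.05,-.06,.124),max_speed=.06);F()
ctrl.movel(L(-.025,-.06,.124),max_speed=.04);F("mid")
ctrl.movel(L(-.005,-.06,.124),max_speed=.03);F("end")
ctrl.pause(.3)
ctrl.movel(L(-.09,-.06,.124),max_speed=.08)
ctrl.movel(L(-.10,-.06,.24),max_speed=.15);F("up")
obs={}
for c in("side","top"):
    im,d=vision.grab_frame(c);cv2.imwrite(f"pics/{c}2.png",im)
a=cv2.imread("pics/side2.png")[130:310,150:310];b=cv2.imread("pics/top2.png")[80:260,200:330]
cv2.imwrite("pics/d.png",cv2.resize(np.hstack([a,b]),None,fx=2.7,fy=2.7,interpolation=cv2.INTER_CUBIC))
for r in (.4,.5,.6,.7,.8):
    t=-.349+r;g=L(.06*np.sin(t),-.055,.085+.06*np.cos(t));s=proj("side",g);q=proj("top",g)
    print(r,((s-[150,130])*2.7).round(),((q-[200,80])*2.7+[432,0]).round())
E
```

```text
down 11.53 [ 0.427 -0.003  0.124] [0.3  0.06 0.3 ]
 12.27 [ 0.46  -0.015  0.124] [-0.01  0.69 -0.12]
mid 13.04 [ 0.484 -0.023  0.124] [ 0.48  0.67 -0.94]
end 13.86 [ 0.502 -0.03   0.124] [-0.8   1.11  1.12]
up 16.29 [0.413 0.002 0.239] [-0.07  0.51  0.88]
0.4 [248. 135.] [648. 273.]
0.5 [241. 134.] [650. 266.]
0.6 [234. 134.] [652. 259.]
0.7 [227. 135.] [655. 253.]
0.8 [220. 137.] [657. 247.]
```

View pics/d.png

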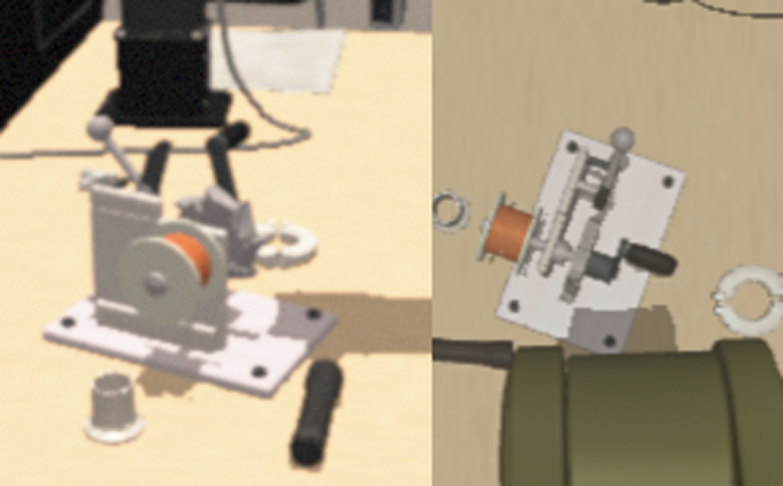

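The grip is at side (233, 134) and top (651, 259), so the ratchet angle is about 0.6, as intended. Now I tip the pawl forward.

```bash
python3 - <<'E'
from h import *
ctrl.movel(L(-.10,-.06,.29),max_speed=.2)
ctrl.movel(L(.145,0,.29),max_speed=.2)
ctrl.movel(L(.145,0,.147),max_speed=.12);F("down")
ctrl.movel(L(.11,0,.147),max_speed=.05);F()
ctrl.movel(L(.076,0,.149),max_speed=.04);F("end")
ctrl.pause(.4)
ctrl.movel(L(.145,0,.149),max_speed=.1)
ctrl.movel(L(.145,0,.29),max_speed=.2)
ctrl.movel(L(-.10,-.06,.29),max_speed=.2);F("clear")
for c in("side","top"):
    im,d=vision.grab_frame(c);cv2.imwrite(f"pics/{c}3.png",im)
a=cv2.imread("pics/side3.png")[130:310,150:310];b=cv2.imread("pics/top3.png")[80:260,200:330]
cv2.imwrite("pics/e.png",cv2.resize(np.hstack([a,b]),None,fx=2.7,fy=2.7,interpolation=cv2.INTER_CUBIC))
for p in (0,.1,.25):
    g=L(.057+.06*np.sin(p-.262),0,.108+.06*np.cos(p-.262));s=proj("side",g);q=proj("top",g)
    print(p,((s-[150,130])*2.7).round(),((q-[200,80])*2.7+[432,0]).round())
E
```

```text
down 19.54 [ 0.664 -0.024  0.148] [-0.05 -1.33  0.49]
 20.39 [ 0.631 -0.012  0.147] [0.02 1.11 0.25]
end 21.39 [ 0.599 -0.001  0.149] [ 0.06 -0.49  0.12]
clear 24.9 [0.414 0.002 0.29 ] [-0.39 -0.42 -0.33]
0 [166. 121.] [600. 202.]
0.1 [159. 118.] [603. 195.]
0.25 [149. 116.] [607. 184.]
```

View pics/e.png

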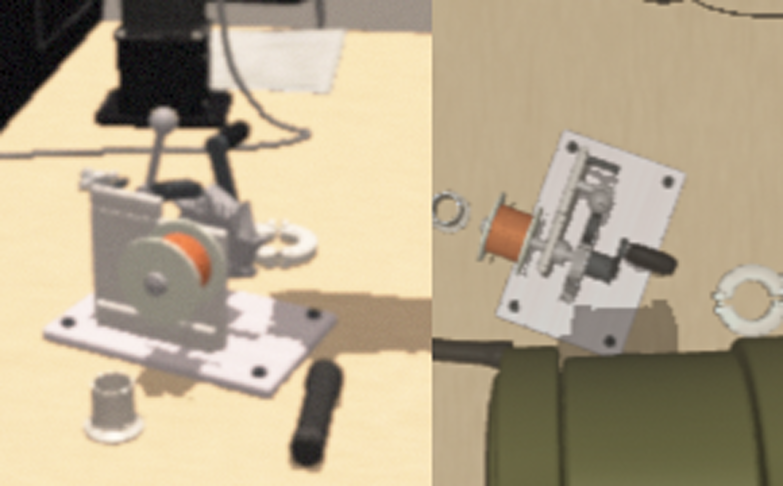

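The ball is at side (163, 121) and top (599, 200), which matches the lowered pawl. I'll compare it numerically with the first picture.

```bash
python3 - <<'E'
import cv2,numpy as np
for c,(u,v) in(("side",(211,174)),("top",(262,154))):
    a=cv2.imread(f"pics/{c}0.png");b=cv2.imread(f"pics/{c}3.png");k=7
    t=a[v-k:v+k+1,u-k:u+k+1];w=b[v-14:v+15,u-14:u+15]
    r=cv2.matchTemplate(cv2.resize(w,None,fx=5,fy=5,interpolation=2),cv2.resize(t,None,fx=5,fy=5,interpolation=2),cv2.TM_CCOEFF_NORMED)
    _,m,_,l=cv2.minMaxLoc(r);print(c,m,np.array(l)/5-7)
E
```

```text
side 0.9921376705169678 [-0.6 -0.2]
top 0.972857654094696 [ 0.2 -0.2]
```

The shift is only 0.6 px, or about 0.02 rad, so the pawl is seated. I'll hand the job in.

```bash
python3 -c "
from station import ticket
print(ticket.close_job())"
```

```text
the job is handed in; nothing more can be done
None
```

The job is handed in: I flipped the pawl up, pushed the wheel back one notch (camera estimate about 0.6 rad) and tipped the pawl down into that notch (about 0.02 rad), with the loose things left where they were; no verdict was returned.

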